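# Let the large ball out of its hopper with the press lever

### The arm

A 6-joint arm with a two-finger parallel gripper is mounted at the origin on the work surface. World frame = base frame: x ahead of the robot, y to its left, z up, the work surface at z = 0. Lengths are in m, angles in rad, forces in N, time in s.
With the tool pointing down it reaches from about 0.35 to 0.775 m from the base axis. Payload 7.3 kg.
Tool frame: the origin (TCP) lies at the very end of the fingers, on their centre line; the grasp point (between the pads) lies 19 mm behind it (robot.tcp_to_grasp is the distance from the TCP to the grasp point, in m); z points along the fingers, y is the direction in which the jaws open and shut (so a half turn about z gives the same grasp; the last joint's range is limited). The gripper opens to 92 mm and grips with 3 to 60 N. Pads are 19 mm wide; open, the fingers measure 130 mm over their backs; the gripper's body (75 mm by 190 mm) begins 47 mm behind the grasp point.
Start: joints at [1.198, 0.342, 1.524, -0, 1.275, -0.146], TCP at [0.118, 0.512, 0.227] pointing down, gripper open.
Joint ranges: [-2.53, 2.53], [-0.77, 2.02], [0.04, 2.7], [-1, 4.14], [0.28, 2.66], [-3.11, 3.11]. Speed limits (rad/s): [2.57, 2.57, 3.14, 3.14, 3.14, 3.14].

### API

Orientations are given as [roll, pitch, yaw] about the fixed x, y, z axes, in that order (R = Rz(yaw) Ry(pitch) Rx(roll)).
In Python, from cell import robot gives the robot as it stands.
- The arm moves only by the tool arm_command, never from a script. Its argument "motion" is a list that holds one entry, the list of rows, each a list of 7 numbers: the turn, a rotation vector about the tool's x, y, z in units of 90 degrees (1.0 is 90 degrees), then the shift along the tool's x, y, z in units of 30 cm (1.0 is 30 cm), then the opening, from -1 (shut) to 1 (fully open). In form: [[[wx, wy, wz, tx, ty, tz, grip], ...]]. A call has 1 to 8 rows; each row is the pose to reach, as a shift and turn from the pose commanded when the call began, along the tool's axes at that moment; what a row does not reach only later rows make up. A row lasts 1/10 s, in which the tool goes at most 50 mm and 8.59 degrees, less where a joint would pass 70% of its speed; a pose out of reach is approached as far as the arm can. A call with a number of a shift or a turn outside -1 to 1 is refused whole. A call with a gripper value outside its range is refused whole. The fingers move at their own pace and stop on an object; "grip_force" is the grip in N (left out, the last holds). Time passes only in rows, so rows that repeat a pose let the fingers close. It gives the time, the measured TCP pose, the force and the opening at its end, in the units of the state.
- robot.observe(): the state, without advancing time (a new reading comes with each control period).
- robot.read_camera(name): name is "scene" or "top" or "wrist"; returns a dict with "image" (480x640x3 uint8, red, green, blue), "z_map" (480x640 float32, m along the optical axis (not along the pixel's ray), 0 where there is no reading), "fov_y" (degrees; the focal length in pixels is half the picture's height over the tangent of half this angle, whatever the lens; pixels are square), "cx", "cy" (the principal point, pixels), "cam_to_world" (4x4, takes a point from camera to world coordinates). Camera axes: x right, y down, z forward; pixel columns grow to the right and rows downward; lengths in m; the calibration is good to about 2 mm. A picture is of the moment at which its call begins.
- robot.hand_in(): hands the job in, once; it reports no verdict.
The state is a dict: "time": time; "qpos": joint angles; "qvel": joint speeds; "joint_efforts": joint torques, N m; "tool_pos": TCP position; "tool_rot": TCP orientation; "contact_force": force on the tool from outside, world axes, zero at the start; "torque": the same for the moment, N m; "opening": finger opening in m.
Only numpy, scipy, OpenCV 4.12 (cv2) and the standard library are available. Lean on these libraries where they do the work, as an engineer would, in place of code of your own. Each camera call takes 0.05 s, during which the arm holds its last target.

### The job

Of the two ball hoppers, work the one that holds the larger ball: press its lever down with the fingertips until the wire lid is open, and keep it down until the ball has rolled out into the tray below. Then let the lever come up slowly, over about two seconds or more, staying on it all the way so that the lid closes without slamming, and move clear. Do not touch the balls or the lids, leave the other hopper shut, and leave everything else where it stands.

Things in the scene. Friction and masses are not known exactly. Their poses are not given: they have to be found in the camera images.
- large_hopper: Large ball's hopper, one of two equal fixed white housings, left/right at random. Origin on the table; x to its back, y left, z up. Housing x -90..128, y +-53, z 0..165 mm, open on top: the ball (64 mm across) is seen on a ramp sloping to -x. In front, x -85..-202, y +-53: plywood tray, walls 50 high, 7 thick, floor 6. Lever along its right (-y) side.
- large_hopper_pad (a point): middle of the top of the black press pad (42 x 40 x 6 mm) at the lever's front end; moves with it. At hopper x -187, y -88, z 187 mm at rest, z 119 fully down (arc of radius 190 about a pivot at x 0, z 150; x changes under 4). Pad tilts with the lever: front 0.18 rad up at rest, 0.18 down when pressed. Free space above.
- large_hopper_lever (a joint): large ball's lever, rad: 0 = up, at rest; 0.36 = fully down (68 mm at the pad). Needs about 7 to 12 N at the pad; springs back when let go.
- large_hopper_lid (a joint): spring-loaded wire lid (84 x 98 x 4 mm) geared to this lever: lid = 3.47 x lever. 0 = shut, sloping steeply down over the front mouth; 1.25 rad = wide open, about level, reaching hopper x -133, z 170 mm. Hinge at x -35, z 155. The ball gets out from about 0.9. A pad rising faster than 0.1 m/s slams it.
- large_ball_center (a point): centre of the large rubber ball, 64 mm across, red like the other one; starts on the ramp in its hopper, resting behind the shut lid about 102 mm above the table
- large_hopper_lid_edge (a point): middle of the lower, front edge of the large hopper's wire lid, on the lid; rises as it opens
- small_hopper: Small ball's hopper, one of two equal fixed white housings, left/right at random. Origin on the table; x to its back, y left, z up. Housing x -90..128, y +-53, z 0..165 mm, open on top: the ball (42 mm across) is seen on a ramp sloping to -x. In front, x -85..-202, y +-53: plywood tray, walls 50 high, 7 thick, floor 6. Lever along its right (-y) side.
- small_hopper_pad (a point): middle of the top of the black press pad (42 x 40 x 6 mm) at the lever's front end; moves with it. At hopper x -187, y -88, z 187 mm at rest, z 119 fully down (arc of radius 190 about a pivot at x 0, z 150; x changes under 4). Pad tilts with the lever: front 0.18 rad up at rest, 0.18 down when pressed. Free space above.
- small_hopper_lever (a joint): small ball's lever, rad: 0 = up, at rest; 0.36 = fully down (68 mm at the pad). Needs about 7 to 12 N at the pad; springs back when let go.
- small_hopper_lid (a joint): spring-loaded wire lid (84 x 98 x 4 mm) geared to this lever: lid = 3.47 x lever. 0 = shut, sloping steeply down over the front mouth; 1.25 rad = wide open, about level, reaching hopper x -133, z 170 mm. Hinge at x -35, z 155. The ball gets out from about 0.9. A pad rising faster than 0.1 m/s slams it.
- small_ball_center (a point): centre of the small rubber ball, 42 mm across, red like the other one; starts on the ramp in its hopper, resting behind the shut lid about 88 mm above the table
- small_hopper_lid_edge (a point): middle of the lower, front edge of the small hopper's wire lid, on the lid; rises as it opens
- tin_a: small food tin, 52 mm across, 42 high, standing just left of the large hopper's tray; bystander; origin at the middle of its underside
- tin_b: small food tin, 52 mm across, 42 high, standing just left of the small hopper's tray; bystander; origin at the middle of its underside
- bowl: white feeding bowl, 110 mm across, 42 high, in front; bystander; origin at the middle of its underside
- brush: grooming brush lying crosswise on the table in front of the hoppers, under 50 mm high; bystander; origin at the middle of its underside as it lies
- carton: small carton 70 x 100 x 55 mm, on the left; bystander; origin at the middle of its underside
- shampoo: white bottle, 56 mm across, 150 high, on the right; bystander; origin at the middle of its underside
- jar: amber jar, 68 mm across, 80 high, on the left; bystander; origin at the middle of its underside
Not all that is in view belongs to the job. Leave any turquoise look-alike of the part that bears large_ball_center alone.

How it is judged:
On the way, in this order (a step that is already met when the one before it is completed fails the run):
1. the large ball lies in its hopper's tray while the lid is still held open (x of large_ball_center in the frame of large_hopper between -0.195 and -0.1 m and y of large_ball_center in the frame of large_hopper between -0.05 and 0.05 m and z of large_ball_center in the frame of large_hopper below 0.06 m and value of joint large_hopper_lid above 0.6 rad), for 0.1 s.
2. the lid is shut again (value of joint large_hopper_lid below 0.06 rad), for 0.1 s.
At the end, for the whole second after the job is handed in: The large ball is in the tray of its own hopper, that hopper's lid is shut (within 0.06 rad), the other hopper's lid is shut and its ball still on its ramp (x of large_ball_center in the frame of large_hopper between -0.195 and -0.1 m and y of large_ball_center in the frame of large_hopper between -0.05 and 0.05 m and z of large_ball_center in the frame of large_hopper below 0.06 m and value of joint each of large_hopper_lid, small_hopper_lid below 0.06 rad and x of small_ball_center in the frame of small_hopper above -0.07 m and z of small_ball_center in the frame of small_hopper above 0.075 m); the robot touches nothing.
It fails at once if the lid slams: it closes faster than 2 rad/s (velocity of joint large_hopper_lid below -2 rad/s).
It fails at once if the robot touches a ball (contact force between any of the fingers, the arm and large_ball above 0.3 N or contact force between any of the fingers, the arm and small_ball above 0.3 N).
It fails at once if the robot touches a lid (contact force between any of the fingers, the arm and large_hopper_lid above 0.3 N or contact force between any of the fingers, the arm and small_hopper_lid above 0.3 N).
It fails at once if the other hopper's lid is opened (value of joint small_hopper_lid above 0.15 rad).
It fails at once if a bystander is moved more than 20 mm (distance of any of tin_a, tin_b, bowl, brush, carton, shampoo, jar from where it was at the start of the episode above 0.02 m).
It also fails if it takes over 35 s, if anything falls off the work surface, if the arm or the gripper's body presses on something with over 40 N, if the wrist force passes 120 N, or if a joint passes its speed limit or range.

## Working session

There is one attempt and no reset: what is moved stays moved. The work goes in short steps, Python scripts to look and compute and a tool call to move; the robot and the scene stay as the last step left them, time stands still between calls to the robot, and variables do not carry over. Pictures are saved under pics/ and viewed, and the job is handed in when it is done.

Besides the shell and the picture viewer there is one more tool, called after "Request:" in YAML: its name, and indented under it one key for each argument. arm_command: Moves the arm, as the interface text tells. Its arguments: {"type":"object","properties":{"motion":{"type":"array"},"grip_force":{"type":"number"}},"required":["motion"]}

```bash
mkdir -p pics; ls; python3 - <<'E'
from cell import robot
import cv2,numpy as np
print(robot.observe())
for n in ["scene","top"]:
    c=robot.read_camera(n); cv2.imwrite(f"pics/{n}0.png",c["image"][:,:,::-1]); np.savez(f"{n}0.npz",**c)
    print(n,c["fov_y"],c["cx"],c["cy"],c["cam_to_world"].round(3).tolist())
E
```

```text
pics
{'time': 0.0, 'qpos': array([ 1.19800306e+00,  3.42716676e-01,  1.52500104e+00,  6.61057398e-07,
        1.27541088e+00, -1.46005685e-01]), 'qvel': array([ 2.84660329e-04,  4.88333019e-06,  4.70474043e-04,  1.94669655e-04,
       -1.20822511e-05, -1.70743580e-04]), 'joint_efforts': array([-2.66497394e-03, -4.31242275e+01, -2.44206047e+01,  7.15786382e-02,
        5.60402346e-02, -8.17010391e-05]), 'tool_pos': array([0.1178778 , 0.51118087, 0.22605368]), 'tool_rot': array([-3.14007315e+00, -2.24085257e-04,  2.91480471e+00]), 'contact_force': array([-0.49643841, -0.19034479,  0.12309455]), 'torque': array([ 0.02660868, -0.03917814, -0.07067461]), 'opening': 0.09166809816628244}
scene 52.781876899107495 310.34653354607866 233.29422002858658 [[-0.699, 0.525, -0.485, 1.099], [0.715, 0.506, -0.482, 0.576], [-0.007, -0.684, -0.73, 0.986], [0.0, 0.0, 0.0, 1.0]]
top 57.879875012766306 317.3872613780019 242.0866972735343 [[0.003, -0.998, 0.069, 0.445], [-1.0, -0.003, 0.003, 0.02], [-0.003, -0.069, -0.998, 1.088], [0.0, 0.0, 0.0, 1.0]]
```

View pics/scene0.png

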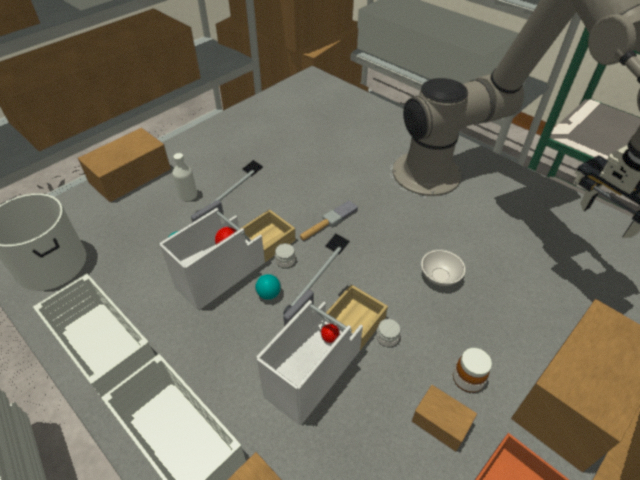

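View pics/top0.png

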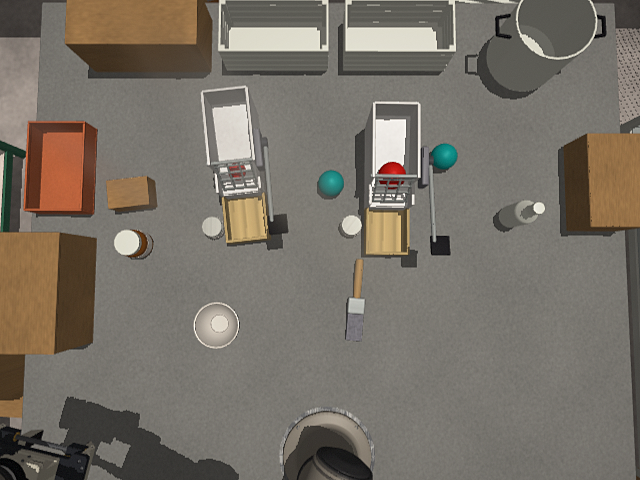

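Top view: the right hopper's ball (391,175) looks bigger than the left one's (236,172). The pads are at about (440,245) and (278,225), and the turquoise balls are decoys. Next I'll measure the ball sizes and the right-hand pad.

```bash
cat > h.py <<'E'
import numpy as np
def pts(c):
    h,w=c["z_map"].shape; f=h/2/np.tan(np.radians(float(c["fov_y"]))/2)
    v,u=np.mgrid[:h,:w]; z=c["z_map"]
    P=np.stack([(u-c["cx"])/f*z,(v-c["cy"])/f*z,z],-1)
    M=c["cam_to_world"]; return P@M[:3,:3].T+M[:3,3]
E
python3 - <<'E'
import numpy as np,cv2
from h import pts
for n in ["scene","top"]:
    c=dict(np.load(n+"0.npz")); P=pts(c); im=c["image"].astype(int)
    r,g,b=im[...,0],im[...,1],im[...,2]
    m=((r>120)&(g<50)&(b<50)).astype(np.uint8)
    k,l,s,ce=cv2.connectedComponentsWithStats(m)
    for i in range(1,k):
        if s[i,4]>15:
            Q=P[l==i]; Q=Q[Q[:,2]>0.03]
            A=np.c_[2*Q,np.ones(len(Q))]; x=np.linalg.lstsq(A,(Q**2).sum(1),rcond=None)[0]
            print(n,"red",s[i],ce[i].round(),"sphere",x[:3].round(3),"r",np.sqrt(max(0,x[3]+x[:3]@x[:3])).round(4), "spanxyz",np.ptp(Q,axis=0).round(3))
    m=((im.max(2)<45)&(P[...,2]>.17)&(P[...,2]<.21)&(P[...,0]>.3)).astype(np.uint8)
    k,l,s,ce=cv2.connectedComponentsWithStats(m)
    for i in range(1,k):
        if s[i,4]>60:
            Q=P[l==i]; print(n,"pad",s[i],ce[i].round(),"mean",Q.mean(0).round(4),"ext",Q.min(0).round(3),Q.max(0).round(3), cv2.minAreaRect((Q[:,:2]*1000).astype(np.float32)))
c=dict(np.load("top0.npz"));P=pts(c)
# housing top rims z~.165
im=c["image"]
m=(abs(P[...,2]-.165)<.006)&(im.min(2)>110)&(P[...,0]>.4)&(P[...,0]<.85)&(abs(P[...,1])<.35)
for nm,mm in (("left",P[...,1]>.02),("right",P[...,1]<=.02)):
    Q=P[m&mm]; print(nm,len(Q),cv2.minAreaRect((Q[:,:2]*1000).astype(np.float32)))
E
```

```text
scene red [215 227  19  16 154] [223. 233.] sphere [ 0.669 -0.143  0.105] r 0.028 spanxyz [0.044 0.035 0.026]
scene red [330 324   7   5  19] [333. 326.] sphere [0.674 0.215 0.104] r 0.0062 spanxyz [0.01  0.015 0.01 ]
scene red [321 327  16  13 141] [328. 334.] sphere [0.684 0.217 0.092] r 0.0158 spanxyz [0.021 0.034 0.023]
scene pad [244 161  18  12 109] [253. 167.] mean [ 0.5    -0.2289  0.1853] ext [ 0.485 -0.246  0.18 ] [ 0.522 -0.209  0.191] ((503.46038818359375, -227.79800415039062), (35.71690368652344, 36.86101531982422), 88.05691528320312)
scene pad [327 235  21  15 182] [337. 242.] mean [0.5447 0.1081 0.1853] ext [0.527 0.091 0.179] [0.566 0.129 0.19 ] ((545.6156005859375, 110.41345977783203), (37.777957916259766, 35.26649856567383), 8.428901672363281)
top red [381 162  25  12 221] [393. 168.] sphere [ 0.668 -0.147  0.105] r 0.0287 spanxyz [0.031 0.055 0.024]
top pad [268 216  17  19 101] [273. 228.] mean [0.5351 0.1163 0.1877] ext [0.523 0.092 0.179] [0.562 0.127 0.193] ((536.1840209960938, 118.21944427490234), (49.336158752441406, 23.50565528869629), 45.11637496948242)
top pad [430 236  20  19 329] [440. 246.] mean [ 0.5003 -0.2322  0.1865] ext [ 0.482 -0.251  0.179] [ 0.521 -0.212  0.193] ((501.4737548828125, -231.62298583984375), (38.32286834716797, 39.618099212646484), 0.015570019371807575)
left 737 ((728.9454956054688, 202.74697875976562), (240.45126342773438, 133.4035186767578), 6.594792366027832)
right 744 ((698.1620483398438, -159.73690795898438), (133.64706420898438, 237.49270629882812), 89.65118408203125)
```

Right hopper: the ball is at z≈0.105 with r≈29 mm, so it's the large one. The left ball is at z≈0.09 with r≈16–21 mm. The target pad is at (0.501, -0.231, 0.187) and the hopper yaw is ≈0. I'll rise first, square up to yaw π and shut the fingers.

Request:
arm_command:
  motion:
    - [[0,0,-0.08,0,0,-0.15,-1],[0,0,-0.144,0,0,-0.3,-1],[0,0,-0.144,0,0,-0.3,-1],[0,0,-0.144,0,0,-0.3,-1]]
  grip_force: 20

```text
time: 0.5
tool_pos: [0.1181, 0.5117, 0.3171]
tool_rot: [3.14, 0.001, 3.14]
contact_force: [0.5, -0.6, -0.1]
opening: 0.0643
```

Request:
arm_command:
  motion:
    - [[0,0,0,-0.12,-0.1,0,-1],[0,0,0,-0.24,-0.2,0,-1],[0,0,0,-0.36,-0.3,0,-1],[0,0,0,-0.48,-0.4,0,-1],[0,0,0,-0.6,-0.5,0,-1],[0,0,0,-0.7,-0.6,0,-1],[0,0,0,-0.8,-0.7,0,-1],[0,0,0,-0.9,-0.8,0,-1]]

```text
time: 1.3
tool_pos: [0.3882, 0.2696, 0.3148]
tool_rot: [-3.14, -0.003, 3.14]
contact_force: [0.4, 0.9, -0.5]
opening: 0.0019
```

Request:
arm_command:
  motion:
    - [[0,0,0,-0.03,-0.125,0,-1],[0,0,0,-0.06,-0.25,0,-1],[0,0,0,-0.1,-0.375,0,-1],[0,0,0,-0.14,-0.5,0,-1],[0,0,0,-0.18,-0.625,0,-1],[0,0,0,-0.22,-0.75,0,-1],[0,0,0,-0.26,-0.875,0,-1],[0,0,0,-0.3,-1.0,0,-1]]

```text
time: 2.1
tool_pos: [0.4771, -0.0301, 0.3148]
tool_rot: [3.141, -0.003, 3.14]
contact_force: [1.3, -0.2, 0.1]
opening: 0.0006
```

Request:
arm_command:
  motion:
    - [[0,0,0,-0.02,-0.15,0,-1],[0,0,0,-0.04,-0.3,0,-1],[0,0,0,-0.06,-0.45,0,-1],[0,0,0,-0.07,-0.6,0,-1],[0,0,0,-0.07,-0.67,0,-1],[0,0,0,-0.07,-0.67,0.1,-1],[0,0,0,-0.07,-0.67,0.2,-1],[0,0,0,-0.07,-0.67,0.3,-1]]

```text
time: 2.9
tool_pos: [0.4974, -0.2294, 0.2235]
tool_rot: [3.14, -0.003, 3.139]
contact_force: [0.1, -0.5, -0.5]
opening: 0.0006
```

```bash
python3 - <<'E'
from cell import robot
import cv2
s=robot.observe();print(s["tool_pos"],s["time"])
for n in ["scene","top"]:
    c=robot.read_camera(n); im=c["image"][:,:,::-1]
    im=im[100:340,100:420] if n=="scene" else im[80:320,260:580]
    cv2.imwrite(f"pics/{n}1.png",cv2.resize(im,None,fx=2,fy=2))
E
```

```text
[ 0.49743838 -0.22940147  0.22348916] 2.9
```

View pics/scene1.png

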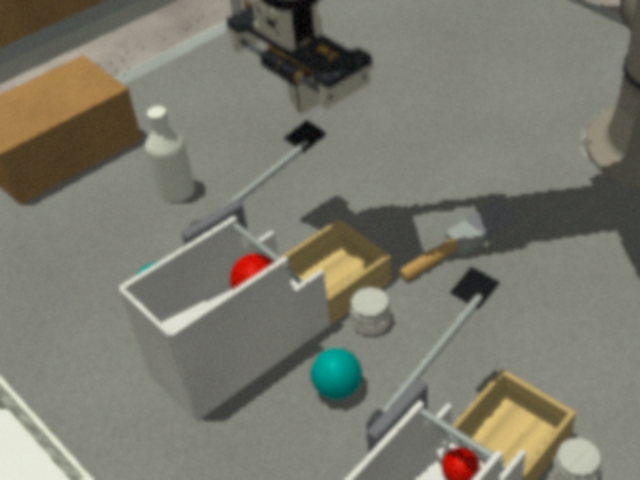

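View pics/top1.png

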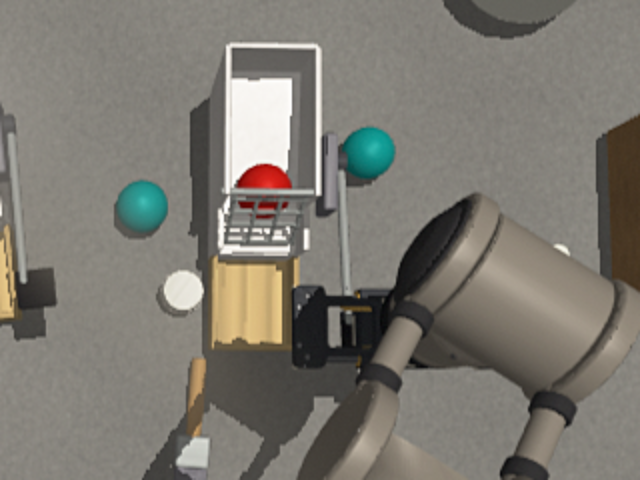

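The fingertips are above the pad, with about 36 mm of clearance. Pressing down.

Request:
arm_command:
  motion:
    - [[0,0,0,0,0,0.04,-1],[0,0,0,0,0,0.08,-1],[0,0,0,0,0,0.11,-1],[0,0,0,0,0,0.13,-1],[0,0,0,0,0,0.15,-1],[0,0,0,0,0,0.17,-1],[0,0,0,0,0,0.19,-1],[0,0,0,0,0,0.21,-1]]

```text
time: 3.8
tool_pos: [0.4978, -0.2299, 0.1647]
tool_rot: [-3.141, -0.001, 3.141]
contact_force: [-7.6, 1.2, 9.4]
opening: 0.0006
```

Request:
arm_command:
  motion:
    - [[0,0,0,0,0,0.02,-1],[0,0,0,0,0,0.04,-1],[0,0,0,0,0,0.06,-1],[0,0,0,0,0,0.08,-1],[0,0,0,0,0,0.1,-1],[0,0,0,0,0,0.115,-1],[0,0,0,0,0,0.13,-1],[0,0,0,0,0,0.14,-1]]

```text
time: 4.6
tool_pos: [0.4992, -0.23, 0.1233]
tool_rot: [-3.14, 0.002, 3.141]
contact_force: [-2.5, 1.3, 11.3]
opening: 0.0004
```

```bash
python3 - <<'E'
from cell import robot
import cv2
for n in ["scene","top"]:
    c=robot.read_camera(n); im=c["image"][:,:,::-1]
    im=im[100:340,100:420] if n=="scene" else im[80:320,260:580]
    cv2.imwrite(f"pics/{n}2.png",cv2.resize(im,None,fx=2,fy=2))
print(robot.observe())
E
```

```text
{'time': 4.7, 'qpos': array([-5.71199983e-01,  4.87536380e-01,  1.60310969e+00,  6.52657472e-05,
        1.04836260e+00, -2.14154798e+00]), 'qvel': array([ 0.00071345, -0.00477296, -0.00451671, -0.00342843,  0.00766104,
       -0.00062721]), 'joint_efforts': array([-3.20434081e-02, -4.20964193e+01, -1.97510380e+01,  1.21902340e-02,
       -8.77594873e-01,  1.05893804e-02]), 'tool_pos': array([ 0.49921315, -0.22998742,  0.12311925]), 'tool_rot': array([-3.14024428e+00,  2.20501556e-03,  3.14111331e+00]), 'contact_force': array([-2.90483206,  1.30024124,  9.68520816]), 'torque': array([0.25451395, 0.385851  , 0.01188321]), 'opening': 0.0006831817100852134}
```

View pics/scene2.png

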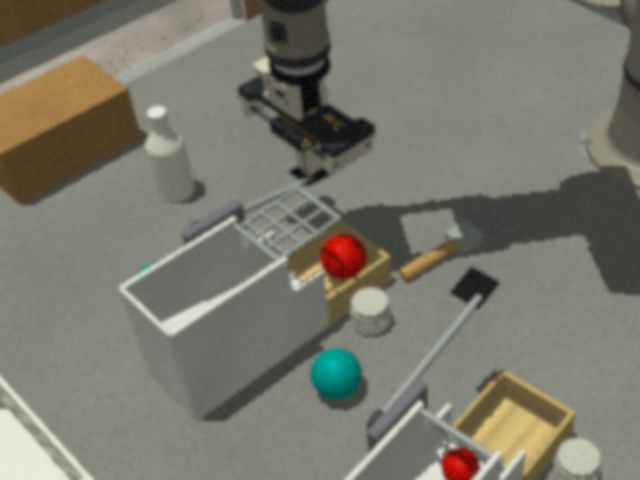

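View pics/top2.png

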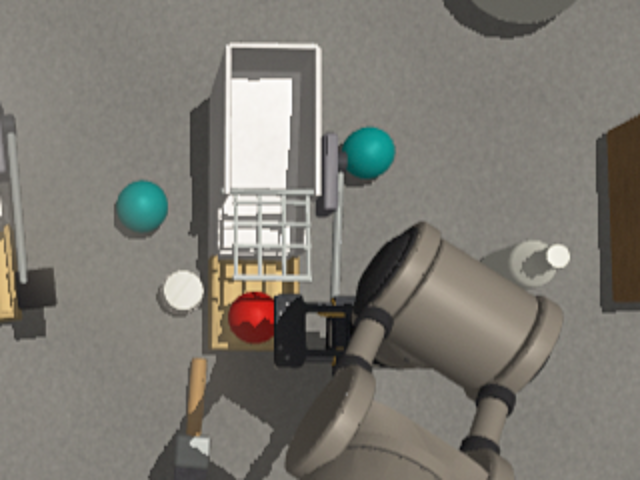

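The lid is open (scene crop ≈(290,220)) and the ball is already in the tray (scene (342,257), top (255,317)). I'll hold so it settles.

Request:
arm_command:
  motion:
    - [[0,0,0,0,0,0,-1],[0,0,0,0,0,0,-1],[0,0,0,0,0,0,-1],[0,0,0,0,0,0,-1],[0,0,0,0,0,0,-1],[0,0,0,0,0,0,-1],[0,0,0,0,0,0,-1],[0,0,0,0,0,0,-1]]

```text
time: 5.5
tool_pos: [0.4992, -0.23, 0.1235]
tool_rot: [-3.14, 0.002, 3.141]
contact_force: [-3.2, 0.9, 10.6]
opening: 0.0002
```

```bash
python3 - <<'E'
from cell import robot
import cv2,numpy as np
from h import pts
for n in ["scene","top"]:
    c=robot.read_camera(n);P=pts(c); im=c["image"].astype(int)
    r,g,b=im[...,0],im[...,1],im[...,2]
    m=(r>120)&(g<50)&(b<50)&(P[...,1]<0); Q=P[m]
    x=np.linalg.lstsq(np.c_[2*Q,np.ones(len(Q))],(Q**2).sum(1),rcond=None)[0]
    C=x[:3]; print(n,len(Q),C.round(3),"r",np.sqrt(x[3]+C@C).round(4),"hopper",(C-[.688,-.143,0]).round(3))
E
```

```text
scene 258 [ 0.529 -0.14   0.041] r 0.0275 hopper [-0.159  0.003  0.041]
top 244 [ 0.527 -0.144  0.041] r 0.0287 hopper [-0.161 -0.001  0.041]
```

The large ball is at rest in the tray at hopper (-0.16, 0.00, 0.04). Now the slow release, at about 24 mm/s.

Request:
arm_command:
  motion:
    - [[0,0,0,0,0,-0.008,-1],[0,0,0,0,0,-0.016,-1],[0,0,0,0,0,-0.024,-1],[0,0,0,0,0,-0.032,-1],[0,0,0,0,0,-0.04,-1],[0,0,0,0,0,-0.048,-1],[0,0,0,0,0,-0.056,-1],[0,0,0,0,0,-0.064,-1]]

```text
time: 6.4
tool_pos: [0.4976, -0.2299, 0.142]
tool_rot: [-3.141, -0.001, 3.141]
contact_force: [-6.9, 0.2, 8.8]
opening: 0.0003
```

Request:
arm_command:
  motion:
    - [[0,0,0,0,0,-0.008,-1],[0,0,0,0,0,-0.016,-1],[0,0,0,0,0,-0.024,-1],[0,0,0,0,0,-0.032,-1],[0,0,0,0,0,-0.04,-1],[0,0,0,0,0,-0.048,-1],[0,0,0,0,0,-0.056,-1],[0,0,0,0,0,-0.064,-1]]

```text
time: 7.2
tool_pos: [0.4979, -0.2299, 0.1612]
tool_rot: [-3.141, -0.001, 3.141]
contact_force: [-5.0, -0.2, 6.8]
opening: 0.0007
```

Request:
arm_command:
  motion:
    - [[0,0,0,0,0,-0.008,-1],[0,0,0,0,0,-0.016,-1],[0,0,0,0,0,-0.024,-1],[0,0,0,0,0,-0.032,-1],[0,0,0,0,0,-0.04,-1],[0,0,0,0,0,-0.048,-1],[0,0,0,0,0,-0.056,-1],[0,0,0,0,0,-0.064,-1]]

```text
time: 8.0
tool_pos: [0.4997, -0.23, 0.1809]
tool_rot: [-3.14, 0.004, 3.141]
contact_force: [1.9, 0.3, 5.0]
opening: 0.0007
```

Request:
arm_command:
  motion:
    - [[0,0,0,0,0,-0.008,-1],[0,0,0,0,0,-0.016,-1],[0,0,0,0,0,-0.024,-1],[0,0,0,0,0,-0.032,-1],[0,0,0,0,0,-0.04,-1],[0,0,0,0,0,-0.048,-1],[0,0,0,0,0,-0.056,-1],[0,0,0,0,0,-0.064,-1]]

```text
time: 8.8
tool_pos: [0.4982, -0.2296, 0.1982]
tool_rot: [3.141, -0.001, 3.141]
contact_force: [-0.1, 0.3, -0.1]
opening: 0.0006
```

The contact force faded to zero near z≈0.19, as expected. Moving up clear.

Request:
arm_command:
  motion:
    - [[0,0,0,0,0,-0.05,-1],[0,0,0,0,0,-0.12,-1],[0,0,0,0,0,-0.2,-1],[0,0,0,0.1,0,-0.3,-1],[0,0,0,0.2,0,-0.35,-1],[0,0,0,0.2,0,-0.35,-1],[0,0,0,0.2,0,-0.35,-1]]

```text
time: 9.5
tool_pos: [0.4385, -0.2297, 0.3038]
tool_rot: [-3.141, 0.001, 3.14]
contact_force: [0.4, 0.6, -0.5]
opening: 0.0006
```

```bash
python3 - <<'E'
from cell import robot
import cv2,numpy as np
from h import pts
for n in ["scene","top"]:
    c=robot.read_camera(n);P=pts(c); im=c["image"].astype(int)
    cv2.imwrite(f"pics/{n}3.png",c["image"][:,:,::-1])
    r,g,b=im[...,0],im[...,1],im[...,2]
    m=(r>120)&(g<50)&(b<50)&(P[...,1]<0); Q=P[m]
    x=np.linalg.lstsq(np.c_[2*Q,np.ones(len(Q))],(Q**2).sum(1),rcond=None)[0]
    print(n,len(Q),x[:3].round(3))
    m=(im.max(2)<45)&(P[...,2]>.17)&(P[...,2]<.21)&(P[...,0]>.47)&(P[...,0]<.53)&(P[...,1]<-.2); print("pad",P[m].mean(0).round(4))
s=robot.observe();print(s["time"],s["tool_pos"],s["contact_force"])
E
```

```text
scene 298 [ 0.528 -0.141  0.04 ]
pad [ 0.5001 -0.2292  0.1851]
top 442 [ 0.526 -0.145  0.04 ]
pad [ 0.5005 -0.2325  0.1864]
9.6 [ 0.43886217 -0.22949512  0.30269204] [ 0.28437395 -0.18804841 -0.0951278 ]
```

View pics/scene3.png

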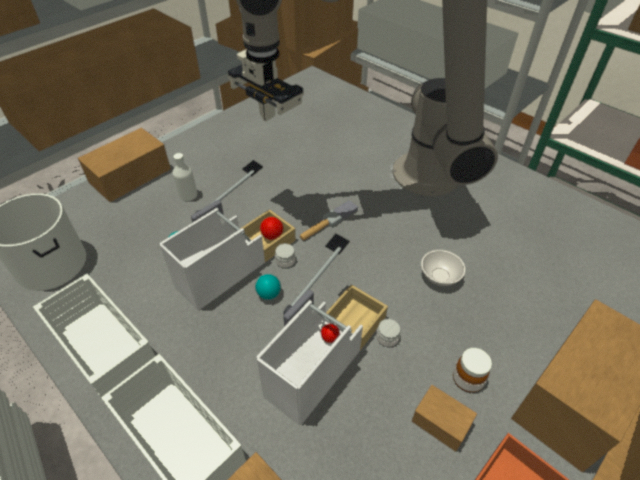

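View pics/top3.png

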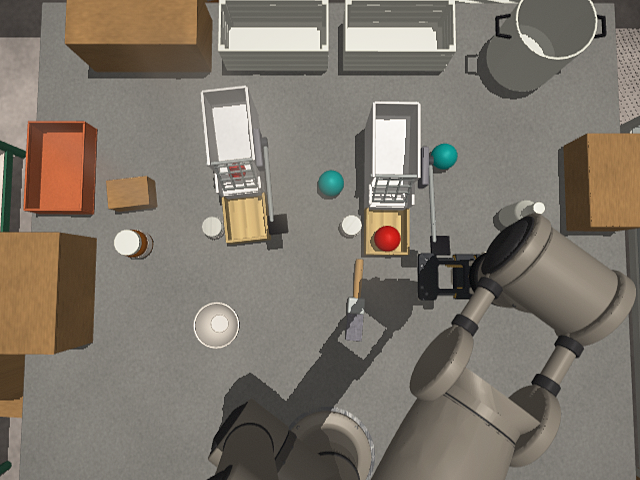

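The large ball is in the right tray (scene (271,229), top (387,239)). The lid is shut with its pad back at rest height, the other hopper is unchanged, the bystanders are in place and the arm is clear.

```bash
python3 -c "
from cell import robot
print(robot.hand_in())"
```

```text
the job is handed in; nothing more can be done
None
```

I worked the right-hand hopper, which holds the larger ball, and handed the job in at about 9.6 s. The ball sat about 105 mm up with a fitted radius of about 29 mm; the left hopper's ball sat about 92 mm up and measured 16 mm in radius.

- **Press:** I pressed the pad with closed fingertips to z ≈ 0.123 m, at about 11 N. The lid opened and the ball rolled out; I measured it at hopper (-0.16, 0.00, 0.04) while still holding the lever down.
- **Release:** I let the lever up at about 24 mm/s over roughly 3 s, staying on it until the contact force faded to zero near the rest height. Then I moved clear.
- **Last checks:** The large ball was in its tray and the pad was back at z ≈ 0.186 m, so the lid reads as shut. The other hopper and the bystanders looked unmoved, and the contact force was about 0.
- **Small disagreements:** The fitted ball radius came out 27–29 mm against the true 32 mm, and the resting centre at 40–41 mm against the 38 mm expected. Neither affects the result. I judged the lid angle from the pad height and the pictures, not from a joint reading.

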